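# Clear out the bath-salt tins and hold up the fullest

### The arm

A 7-joint arm with a two-finger parallel gripper is mounted at the origin on the work surface. World frame = base frame: x ahead of the robot, y to its left, z up, the work surface at z = 0. Lengths are in m, angles in rad, forces in N, time in s.
With the tool pointing down it reaches from about 0.4 to 0.85 m from the base axis. Payload 4.5 kg.
Tool frame: the origin (TCP) lies at the very end of the fingers, on their centre line; the grasp point (between the pads) lies 19 mm behind it (grip_point_offset is the distance from the TCP to the grasp point, in m); z points along the fingers, y is the line along which they close (so a half turn about z gives the same grasp; the last joint's range is limited). The gripper opens to 88 mm and grips with 3 to 60 N. Pads are 18 mm wide; open, the fingers measure 123 mm over their backs; the gripper's body (75 mm by 187 mm) begins 45 mm behind the grasp point.
Start: joints at [1.184, 0.689, -0.195, 1.565, 0.157, 0.902, -0.215], TCP at [0.255, -0.57, 0.239] pointing down, gripper open.
Joint ranges: [-3.01, 3.01], [-0.46, 2.08], [-1.47, 1.51], [0.13, 2.56], [-1, 4.14], [0.04, 2.09], [-2.66, 2.66]. Speed limits (rad/s): [2.57, 2.57, 3.14, 3.14, 3.14, 3.14, 3.14].

### API

Orientations are given as a unit quaternion [x, y, z, w].
In Python, from plant import get_state, snapshot, camera_params, finish_job, grip_point_offset gives the robot as it stands.
- The arm moves only by the shell command python3 -m handwheel 'ROWS' [FORCE]. ROWS is a JSON list of rows, 1 to 10 of them, each of 7 numbers: the opening from 0.0 (shut) to 1.0 (fully open), then dx, dy, dz in fractions of the full range, 1 being 0.6 m, then a rotation vector rx, ry, rz in shares of 2 pi rad (1.0 is 2 pi rad); each row is the pose to reach, as a shift and turn from the pose commanded when the command began, along the tool's axes at that moment; what a row does not reach only later rows make up. A row lasts 1/10 s, in which the tool goes at most 0.05 m and 0.15 rad, less where a joint would pass 70% of its speed; a pose out of reach is approached as far as the arm can. The fingers move at their own pace and stop on an object; FORCE is the grip in N (left out, the last holds). Time passes only in rows, so rows that do not move let the fingers close. It prints the time, the measured TCP pose, the force, the opening and the grip force at its end. Shift and turn numbers lie between -1 and 1, and a call with a number outside is refused. Input that does not fit is refused with a message, and nothing moves.
- get_state(): the state, without advancing time (a new reading comes with each control period).
- snapshot(name): name is "scene" or "top"; returns (picture, depth): 384x512x3 uint8, red, green, blue; 384x512 float32, m along the optical axis (not along the pixel's ray), 0 where there is no reading.
- camera_params(name): a dict with "fx", "fy", "cx", "cy" (pixels), "rvec" (rotation vector, rad) and "tvec" (3), from world to camera coordinates, as OpenCV has them. Camera axes: x right, y down, z forward; pixel columns grow to the right and rows downward; lengths in m; the calibration is good to about 2 mm. A picture is of the moment at which its call begins. camera_params takes no time and is no camera call.
- finish_job(): hands the job in; it is judged then, once.
The state is a dict: "clock": time; "q": joint angles; "qd": joint speeds; "joint_torque": joint torques, N m; "tool_pos": TCP position; "eef_rot": TCP orientation; "contact_force": force on the tool from outside, world axes, zero at the start; "moment": the same for the moment, N m; "opening": opening from 0.0 (shut) to 1.0 (fully open); "finger_force": force on a finger pad.
Only numpy, scipy, OpenCV 4.12 (cv2) and the standard library are available. Lean on these libraries where they do the work, as an engineer would, in place of code of your own. Each camera call takes 0.05 s, during which the arm holds its last target. There are 200 camera calls.

### The job

First drop the two tins of bath-salt tablets that have a red dot on the lid (out of date) into the steel bin, while the three plain tins stay standing on the glass. Then heft the three plain tins, which look alike but are not equally full: set the two lighter ones down gently on the free part of the onyx tray, upright and let go, and finish while holding the heaviest upright and still in the gripper, its base at least 15 cm above the console. Never tip a plain tin over, and leave the two bottles, the compact and the vial stand on the tray where they are.

Things in the scene. Friction and masses are not known exactly. Their poses are not given: they have to be found in the camera images.
- tin_1: plain bath-salt tin: upright closed cylinder, 60 mm diameter, 90 mm tall, sage green, cream band, bare aluminium lid, no dot. Origin at the centre of its underside, z along its axis. Stands on the glass in any of the five tin places. tin_1, tin_2, tin_3 look alike, weigh 0.10 to 0.37 kg, and any of them may be the heaviest, by at least 80 g over the others
- tin_2: plain bath-salt tin, see tin_1
- tin_3: plain bath-salt tin, see tin_1
- reject_1: out-of-date bath-salt tin: same tin, size and origin as tin_1, with a round red dot, 30 mm across, in the middle of its lid; 0.12 to 0.30 kg
- reject_2: out-of-date bath-salt tin with a red dot, see reject_1
- reject_1_mid (a point): middle of reject_1: on its axis, 45 mm above its underside
- reject_2_mid (a point): middle of reject_2: on its axis, 45 mm above its underside
- bin: open round brushed-steel bin on the console, to the right of the tins, fixed: 180 mm across at the rim, 168 mm at the foot, 140 mm tall, wall 3 mm, floor 5 mm thick; origin at the centre of its underside, z up. Wide enough for both tins side by side
- tray: octagonal honey onyx tray, fixed, left of the tins: 380 mm across flats, floor 10 mm thick, lip 10 mm wide round the edge, 20 mm above the console. Origin at the centre of its underside, z up; its own x points away from the robot within 0.2 rad. The half nearest the robot (own x below -0.02) is free, the other half carries bottles, compact and vial stand
- bottle_1: tall amber teardrop perfume bottle, 72 mm across low down, narrowing to a neck, 199 mm tall with its stopper; origin at the centre of its underside; loose, to be left alone
- bottle_2: tall rose-coloured teardrop perfume bottle, same shape as bottle_1; to be left alone
- compact: round matte pink compact, closed, 72 mm across, 16 mm thick; origin at the centre of its underside; loose, to be left alone
- vial_stand: small steel stand, 36 by 130 mm (its own x and y), with five miniature vials in its slots, 65 mm tall in all; origin at the centre of its underside; loose, to be left alone
Mind the look-alikes: they are no part of the job. Leave any black or yellow look-alike of the tin_3 alone.

How it is judged:
On the way:
1. both red-dotted tins are in the bin, let go, while the three plain tins stand on the glass (horizontal distance between each of reject_1_mid, reject_2_mid and bin below 0.085 m and z of each of reject_1_mid, reject_2_mid in the frame of bin below 0.14 m and contact force between each of reject_1, reject_2 and the fingers below 0.1 N and linear speed of each of reject_1, reject_2 below 0.05 m/s and height (world z) of each of tin_1, tin_2, tin_3 below 0.005 m and angle between each of tin_1, tin_2, tin_3's own z axis and vertical below 0.1 rad), for 0.2 s.
At the end, for the whole second after the job is handed in: One plain tin held by the fingers alone, base over 15 cm up, within 0.35 rad of upright, still; the other two stand let go on the tray's floor (4 mm, 0.1 rad), each light enough to press on it with under 2.7 N; both dotted tins let go in the bin, middles within 85 mm of its axis and below its rim ((((height (world z) of tin_1 above 0.15 m and contact force between tin_1 and the fingers above 2 N and angle between tin_1's own z axis and vertical below 0.35 rad and contact force between tin_1 and bin below 0.1 N and contact force between tin_1 and tray below 0.1 N and contact force between tin_1 and bottle_1 below 0.1 N and contact force between tin_1 and bottle_2 below 0.1 N and contact force between tin_1 and vial_stand below 0.1 N and contact force between tin_1 and compact below 0.1 N and contact force between tin_1 and reject_1 below 0.1 N and contact force between tin_1 and reject_2 below 0.1 N and contact force between tin_1 and tin_2 below 0.1 N and contact force between tin_1 and tin_3 below 0.1 N) and (horizontal distance between tin_2 and tray below 0.165 m and z of tin_2 in the frame of tray between 0.006 and 0.014 m and angle between tin_2's own z axis and vertical below 0.1 rad and contact force between tin_2 and the fingers below 0.1 N and contact force between tin_2 and tray below 2.7 N) and (horizontal distance between tin_3 and tray below 0.165 m and z of tin_3 in the frame of tray between 0.006 and 0.014 m and angle between tin_3's own z axis and vertical below 0.1 rad and contact force between tin_3 and the fingers below 0.1 N and contact force between tin_3 and tray below 2.7 N)) or ((height (world z) of tin_2 above 0.15 m and contact force between tin_2 and the fingers above 2 N and angle between tin_2's own z axis and vertical below 0.35 rad and contact force between tin_2 and bin below 0.1 N and contact force between tin_2 and tray below 0.1 N and contact force between tin_2 and bottle_1 below 0.1 N and contact force between tin_2 and bottle_2 below 0.1 N and contact force between tin_2 and vial_stand below 0.1 N and contact force between tin_2 and compact below 0.1 N and contact force between tin_2 and reject_1 below 0.1 N and contact force between tin_2 and reject_2 below 0.1 N and contact force between tin_2 and tin_1 below 0.1 N and contact force between tin_2 and tin_3 below 0.1 N) and (horizontal distance between tin_1 and tray below 0.165 m and z of tin_1 in the frame of tray between 0.006 and 0.014 m and angle between tin_1's own z axis and vertical below 0.1 rad and contact force between tin_1 and the fingers below 0.1 N and contact force between tin_1 and tray below 2.7 N) and (horizontal distance between tin_3 and tray below 0.165 m and z of tin_3 in the frame of tray between 0.006 and 0.014 m and angle between tin_3's own z axis and vertical below 0.1 rad and contact force between tin_3 and the fingers below 0.1 N and contact force between tin_3 and tray below 2.7 N)) or ((height (world z) of tin_3 above 0.15 m and contact force between tin_3 and the fingers above 2 N and angle between tin_3's own z axis and vertical below 0.35 rad and contact force between tin_3 and bin below 0.1 N and contact force between tin_3 and tray below 0.1 N and contact force between tin_3 and bottle_1 below 0.1 N and contact force between tin_3 and bottle_2 below 0.1 N and contact force between tin_3 and vial_stand below 0.1 N and contact force between tin_3 and compact below 0.1 N and contact force between tin_3 and reject_1 below 0.1 N and contact force between tin_3 and reject_2 below 0.1 N and contact force between tin_3 and tin_1 below 0.1 N and contact force between tin_3 and tin_2 below 0.1 N) and (horizontal distance between tin_1 and tray below 0.165 m and z of tin_1 in the frame of tray between 0.006 and 0.014 m and angle between tin_1's own z axis and vertical below 0.1 rad and contact force between tin_1 and the fingers below 0.1 N and contact force between tin_1 and tray below 2.7 N) and (horizontal distance between tin_2 and tray below 0.165 m and z of tin_2 in the frame of tray between 0.006 and 0.014 m and angle between tin_2's own z axis and vertical below 0.1 rad and contact force between tin_2 and the fingers below 0.1 N and contact force between tin_2 and tray below 2.7 N))) and linear speed of each of tin_1, tin_2, tin_3 below 0.03 m/s and horizontal distance between each of reject_1_mid, reject_2_mid and bin below 0.085 m and z of each of reject_1_mid, reject_2_mid in the frame of bin below 0.14 m and contact force between each of reject_1, reject_2 and the fingers below 0.1 N and linear speed of each of reject_1, reject_2 below 0.05 m/s); the arm keeps its last pose, push and grip.
It fails at once if a bottle, the compact or the vial stand is shifted by more than 15 mm or tipped (distance of any of bottle_1, bottle_2, compact, vial_stand from where it was at the start of the episode above 0.015 m or angle between any of bottle_1, bottle_2, compact, vial_stand's own z axis and vertical above 0.2 rad).
It fails at once if a plain tin is tipped over (angle between any of tin_1, tin_2, tin_3's own z axis and vertical above 0.8 rad).
It fails at once if a plain tin is dropped or flung (faster than 0.6 m/s out of the fingers) ((contact force between tin_1 and the fingers below 0.1 N and linear speed of tin_1 above 0.6 m/s) or (contact force between tin_2 and the fingers below 0.1 N and linear speed of tin_2 above 0.6 m/s) or (contact force between tin_3 and the fingers below 0.1 N and linear speed of tin_3 above 0.6 m/s)).
It also fails if it takes over 72 s, if anything falls off the work surface, if the arm or the gripper's body presses on something with over 40 N, if the wrist force passes 120 N, or if a joint passes its speed limit or range.

## Working session

There is one attempt and no reset: what is moved stays moved. The work goes in short steps, Python scripts to look and compute and a shell command to move; the robot and the scene stay as the last step left them, time stands still between calls to the robot, and variables do not carry over. Pictures are saved under pics/ and viewed, at most 10 in all, crops included, and the job is handed in when it is done.

```bash
mkdir -p pics; ls
python3 - <<'E'
from plant import *
import cv2
for n in("scene","top"):
    p,d=snapshot(n); cv2.imwrite(f"pics/{n}0.png",p[:,:,::-1]); print(n,camera_params(n))
print(get_state(),grip_point_offset)
E
```

```text
pics
scene {'fx': 470.7293156714707, 'fy': 470.7293156714707, 'cx': 252.7480922824417, 'cy': 192.0823376661105, 'rvec': array([ 2.06608613,  1.0852965 , -0.49557573]), 'tvec': array([-0.29687417, -0.24538243,  1.92353059])}
top {'fx': 495.29434201995986, 'fy': 495.29434201995986, 'cx': 256.009039457829, 'cy': 183.11249832694284, 'rvec': array([ 2.15062382, -2.14443417,  0.16654239]), 'tvec': array([-0.01917686,  0.52383668,  1.45494347])}
{'clock': 0.1, 'q': array([ 1.18380951,  0.68989   , -0.19452004,  1.56621075,  0.15731017,
        0.90252156, -0.21512149]), 'qd': array([-0.00205827, -0.00225032, -0.00150661, -0.0031089 , -0.00115623,
       -0.00108398, -0.00026391]), 'joint_torque': array([-3.57496792e-03, -5.28499711e+01, -1.27194978e+00, -1.53836650e+01,
       -5.26374683e-02,  1.97062931e-03,  3.64001028e-05]), 'tool_pos': array([ 0.25502773, -0.56998861,  0.23800436]), 'eef_rot': array([ 9.77942497e-01,  2.08872692e-01, -2.34303563e-04, -7.84685652e-04]), 'contact_force': array([-0.24158703, -0.09038693,  0.19574026]), 'moment': array([ 0.02322788, -0.03059902,  0.00939955]), 'finger_force': 0.0, 'opening': 0.997865292678631} 0.0187
```

View pics/scene0.png

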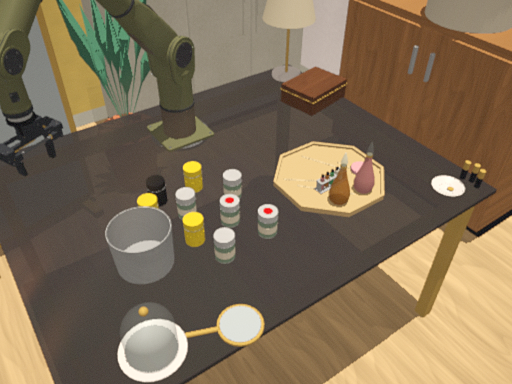

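View pics/top0.png

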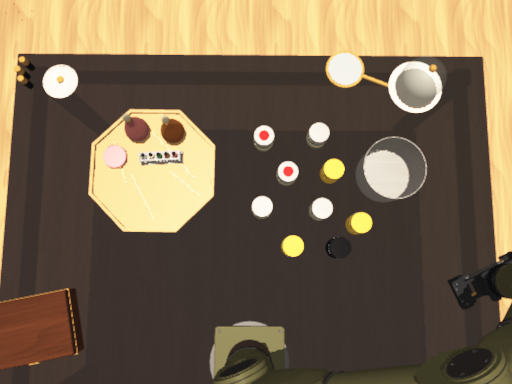

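The pictures show the red-dotted tins at top pixels (264,136) and (288,172), and the plain ones at (319,133), (262,207) and (321,209). The yellow (333,170), (360,223), (293,246) and black (339,247) tins are look-alikes. The bin is near (392,170) and the tray near (153,171). In the scene view the red dots are at (229,199) and (268,211), and the plain lids at (232,176), (185,195) and (225,236).

```bash
cat > h.py <<'E'
from plant import *
import cv2, numpy as np
from scipy.spatial.transform import Rotation as R
def cam(n):
    c=camera_params(n); K=np.array([[c['fx'],0,c['cx']],[0,c['fy'],c['cy']],[0,0,1]])
    return K,cv2.Rodrigues(c['rvec'])[0],c['tvec']
def ray(n,uv):
    K,r,t=cam(n); return -r.T@t, r.T@np.linalg.inv(K)@np.array([*uv,1.])
def plane(n,uv,z):
    o,d=ray(n,uv); return o+d*(z-o[2])/d[2]
def tri(a,b):
    P=[];
    for n in("top","scene"):
        K,r,t=cam(n);P.append(K@np.c_[r,t])
    X=cv2.triangulatePoints(P[0],P[1],np.array(a,float),np.array(b,float)).ravel();return X[:3]/X[3]
def cloud(n,d):
    K,r,t=cam(n);v,u=np.mgrid[:384,:512];p=np.stack([(u-K[0,2])/K[0,0]*d,(v-K[1,2])/K[1,1]*d,d],-1)
    return (p-t)@r
def lid(p,seed,rad):
    "centre of the blob of light (or red) lid pixels nearest the seed, by enclosing ellipse of contour"
    h=cv2.cvtColor(p,cv2.COLOR_RGB2HSV); red=((h[...,0]<8)|(h[...,0]>172))&(h[...,1]>120)
    m=((h[...,2]>165)&(h[...,1]<45))|red
    yy,xx=np.mgrid[:384,:512]; m&=np.hypot(xx-seed[0],yy-seed[1])<rad
    cs,_=cv2.findContours(m.astype(np.uint8),0,2); c=max(cs,key=cv2.contourArea)
    e=cv2.fitEllipse(cv2.convexHull(c)); return e[0],e[1]
def tool(target):
    "shift in tool axes from the measured pose to a target TCP"
    s=get_state(); return R.from_quat(s['eef_rot']).inv().apply(np.array(target)-s['tool_pos'])
E
python3 - <<'E'
from h import *
pt,dt=snapshot("top");ps,ds=snapshot("scene")
ct=cloud("top",dt);cs=cloud("scene",ds)
S={'rA':((264,136),(268,211)),'rB':((288,172),(229,199)),'pA':((319,133),(225,236)),'pB':((262,207),(232,176)),'pC':((321,209),(185,195))}
for k,(a,b) in S.items():
    (ea,sa),(eb,sb)=lid(pt,a,14),lid(ps,b,12)
    v,u=int(round(ea[1])),int(round(ea[0]))
    print(k,np.round(ea,1),np.round(sa,1),np.round(eb,1),np.round(sb,1),'tri',tri(ea,eb).round(4),'pl',plane("top",ea,.09).round(4),plane("scene",eb,.09).round(4),'depth z',ct[v-2:v+3,u-2:u+3,2].mean().round(4))
for k,a in {'y1':(333,170),'y2':(360,223),'y3':(293,246),'k':(339,247)}.items(): print(k,plane("top",a,.09).round(3))
# bin rim points and tray floor/lip from the cloud
for n,c in(("top",ct),("scene",cs)):
    x,y,z=c[...,0],c[...,1],c[...,2]
    m=(z>.128)&(z<.15)&(y<-.2)&(y>-.6)&(x>.35)&(x<.8)
    q=c[m][:,:2].astype(np.float32)
    if len(q)>10:print(n,'bin',len(q),cv2.minEnclosingCircle(q),c[m][:,2].max())
h=cv2.cvtColor(pt,cv2.COLOR_RGB2HSV);m=((h[...,0]>12)&(h[...,0]<28)&(h[...,1]>70)&(h[...,2]>140)).astype(np.uint8);m[:100]=0;m[240:]=0;m[:,:80]=0;m[:,225:]=0
c=max(cv2.findContours(m,0,2)[0],key=cv2.contourArea);hull=cv2.convexHull(c)
pp=np.array([plane("top",u[0],.02) for u in hull])
print('tray',cv2.minEnclosingCircle(pp[:,:2].astype(np.float32)),pp[:,:2].min(0),pp[:,:2].max(0),'approx',[plane("top",u[0],.02)[:2].round(3).tolist() for u in cv2.approxPolyDP(hull,6,True)])
for uv in((140,210),(160,220),(180,205),(120,200)): print('floor',uv,ct[uv[1],uv[0]].round(4))
for uv in((262,230),(300,150)): print('glass',ct[uv[1],uv[0]].round(4))
for uv in((135,132),(173,132),(115,156),(150,158),(175,157)): print('obj',ct[uv[1],uv[0]].round(3))
E
```

```text
rA [263.6 135.2] [20.3 20.4] [267.6 210.8] [14.3 19.9] tri [ 0.6599 -0.0396  0.0886] pl [ 0.6596 -0.0395  0.09  ] [ 0.661  -0.0406  0.09  ] depth z 0.0893
rB [287.6 171. ] [20.7 20.7] [229.3 200.1] [14.  19.6] tri [ 0.5524 -0.1097  0.0892] pl [ 0.5524 -0.1095  0.09  ] [ 0.5531 -0.1103  0.09  ] depth z 0.0892
pA [318.8 132.1] [19.7 20.5] [223.7 234.8] [15.6 21. ] tri [ 0.6699 -0.2034  0.0885] pl [ 0.6697 -0.2029  0.09  ] [ 0.671  -0.2044  0.09  ] depth z 0.0893
pB [261.8 205.9] [21.  21.2] [231.6 174.6] [11.8 18.5] tri [ 0.4496 -0.0346  0.0894] pl [ 0.4498 -0.0342  0.09  ] [ 0.45   -0.0354  0.09  ] depth z 0.0891
pC [322.  207.7] [20.9 21.3] [184.6 193.4] [12.9 19.3] tri [ 0.4448 -0.2091  0.0888] pl [ 0.4451 -0.2083  0.09  ] [ 0.4457 -0.2104  0.09  ] depth z 0.088
y1 [ 0.556 -0.243  0.09 ]
y2 [ 0.401 -0.317  0.09 ]
y3 [ 0.335 -0.124  0.09 ]
k [ 0.332 -0.255  0.09 ]
top bin 513 ((0.6374080777168274, -0.4650462567806244), 0.18809841573238373) 0.14890816449795163
scene bin 589 ((0.6379681825637817, -0.4588738679885864), 0.18492810428142548) 0.1463857527384711
tray ((0.5689854621887207, 0.30179429054260254), 0.2064698338508606) [0.37714569 0.10896523] [0.7597708  0.49393872] approx [[0.76, 0.223], [0.642, 0.109], [0.487, 0.113], [0.377, 0.225], [0.38, 0.382], [0.492, 0.492], [0.65, 0.492], [0.759, 0.379]]
floor (140, 210) [0.4439 0.3344 0.0136]
floor (160, 220) [0.4139 0.2735 0.01  ]
floor (180, 205) [0.4603 0.2145 0.0063]
floor (120, 200) [0.4745 0.3971 0.0112]
glass [ 0.3849 -0.0365  0.0018]
glass [ 6.350e-01 -1.553e-01 -2.000e-04]
obj [0.667 0.34  0.091]
obj [0.665 0.226 0.103]
obj [0.608 0.413 0.029]
obj [0.604 0.308 0.019]
obj [0.6   0.226 0.056]
```

Run:
```python
from h import *
from scipy.optimize import least_squares
pt,dt=snapshot("top");ps,ds=snapshot("scene")
for n,d in(("top",dt),("scene",ds)):
    c=cloud(n,d);x,y,z=c[...,0],c[...,1],c[...,2]
    m=(z>.130)&(z<.15)&(y<-.29)&(y>-.56)&(x>.43)&(x<.72);q=c[m][:,:2]
    r=least_squares(lambda p:np.hypot(*(q-p[:2]).T)-p[2],[.56,-.43,.09],loss='soft_l1',f_scale=.003)
    print(n,m.sum(),r.x.round(4),np.median(c[m][:,2]),np.median(abs(r.fun)))
b=r.x[:2]
s=get_state();Q=R.from_quat(s['eef_rot']);print('toolx',Q.apply([1,0,0]).round(3),'tooly',Q.apply([0,1,0]).round(3))
print('to rB above',tool([.5528,-.110,.18]).round(4))
```

```text
top 328 [ 0.5548 -0.4102  0.0878] 0.1374875926987238 0.0009818815159579608
scene 494 [ 0.5589 -0.4122  0.0879] 0.13730610975320573 0.001195701837183781
toolx [ 0.913  0.409 -0.   ] tooly [ 0.409 -0.913 -0.001]
to rB above [ 0.4597 -0.2985  0.0586]
```

The rows are not in the units I measure in: shifts go in shares of 0.6 m and turns go in shares of 2 pi rad. I convert before sending: 0.46 m / 0.6 = 0.7667, -0.2985 m / 0.6 = -0.4975.

```bash
R='x'; python3 -m handwheel '[[1,0.7667,-0.4975,0,0,0,0],[1,0.7667,-0.4975,0,0,0,0],[1,0.7667,-0.4975,0,0,0,0],[1,0.7667,-0.4975,0,0,0,0],[1,0.7667,-0.4975,0,0,0,0],[1,0.7667,-0.4975,0,0,0,0],[1,0.7667,-0.4975,0,0,0,0],[1,0.7667,-0.4975,0,0,0,0],[1,0.7667,-0.4975,0,0,0,0],[1,0.7667,-0.4975,0,0,0,0]]' 30; python3 -c "
from h import *
print(tool([.5525,-.110,.055]).round(4),get_state()['eef_rot'])"
```

```text
clock: 1.3
tool_pos: [0.5279, -0.1489, 0.2388]
eef_rot: [0.978, 0.209, 0.0, 0.0]
contact_force: [0.4, -0.5, 0.8]
opening: 1.006
finger_force: 0.0
[ 0.0383 -0.0255  0.1838] [9.77949357e-01 2.08842093e-01 9.82175595e-05 1.62846151e-04]
```

To row units: 0.08 m / 0.6 = 0.1333, 0.04 m / 0.6 = 0.0667.

```bash
python3 -m handwheel '[[1,0.0633,-0.0425,0,0,0,0],[1,0.0633,-0.0425,0.0667,0,0,0],[1,0.0633,-0.0425,0.1333,0,0,0],[1,0.0633,-0.0425,0.1333,0,0,0],[1,0.0633,-0.0425,0.1333,0,0,0]]'; python3 -c "
from h import *
print(tool([.5525,-.110,.055]).round(4))"
```

```text
clock: 1.8
tool_pos: [0.5511, -0.1121, 0.1589]
eef_rot: [0.978, 0.209, -0.0, -0.0]
contact_force: [-0.1, -0.5, 0.9]
opening: 0.998
finger_force: 0.0
[ 0.0022 -0.0014  0.1039]
```

To row units: 0.104 m / 0.6 = 0.1733, 0.08 m / 0.6 = 0.1333.

```bash
python3 -m handwheel '[[1,0.0033,-0.0025,0.0667,0,0,0],[1,0.0033,-0.0025,0.1333,0,0,0],[1,0.0033,-0.0025,0.1733,0,0,0],[1,0.0033,-0.0025,0.1733,0,0,0],[0.4,0.0033,-0.0025,0.1733,0,0,0],[0.4,0.0033,-0.0025,0.1733,0,0,0],[0.4,0.0033,-0.0025,0.1733,0,0,0],[0.4,0.0033,-0.0025,0.1733,0,0,0],[0.4,0.0033,-0.0025,0.1733,0,0,0]]' 25; python3 -m handwheel '[[0.4,0,0,-0.05,0,0,0],[0.4,0,0,-0.1167,0,0,0],[0.4,0,0,-0.2,0,0,0],[0.4,0,0,-0.2667,0,0,0],[0.4,0,0,-0.3,0,0,0],[0.4,0,0,-0.3,0,0,0]]' 25; python3 -c "
from h import *
print(tool([.556+.0365,-.411+.0164,.235]).round(4))"
```

```text
clock: 2.7
tool_pos: [0.5536, -0.1101, 0.0562]
eef_rot: [0.978, 0.209, 0.001, 0.001]
contact_force: [-0.6, -0.9, 6.9]
opening: 0.672
finger_force: 25.0
clock: 3.3
tool_pos: [0.5541, -0.11, 0.2379]
eef_rot: [0.978, 0.209, 0.003, 0.001]
contact_force: [0.8, 0.4, -2.6]
opening: 0.679
finger_force: 25.0
[-0.0812  0.2755  0.0034]
```

To row units: 0.2755 m / 0.6 = 0.4592, 0.255 m / 0.6 = 0.425.

```bash
python3 -m handwheel '[[0.4,-0.02,0.0667,0,0,0,0],[0.4,-0.0417,0.1417,0,0,0,0],[0.4,-0.0633,0.2167,0,0,0,0],[0.4,-0.085,0.2917,0,0,0,0],[0.4,-0.1067,0.3667,0,0,0,0],[0.4,-0.1233,0.425,0,0,0,0],[0.4,-0.135,0.4592,0,0,0,0],[0.4,-0.135,0.4592,0,0,0,0],[0.4,-0.135,0.4592,0,0,0,0]]'; python3 -c "
from h import *
print(tool([.556+.0365,-.411+.0164,.092]).round(4))"
```

```text
clock: 4.2
tool_pos: [0.59, -0.3935, 0.2321]
eef_rot: [0.978, 0.209, -0.001, -0.002]
contact_force: [-0.1, 1.4, -2.3]
opening: 0.675
finger_force: 25.0
[0.0021 0.0026 0.1401]
```

To row units: 0.142 m / 0.6 = 0.2367, 0.12 m / 0.6 = 0.2.

```bash
python3 -m handwheel '[[0.4,0.0033,0.0042,0.0667,0,0,0],[0.4,0.0033,0.0042,0.1333,0,0,0],[0.4,0.0033,0.0042,0.2,0,0,0],[0.4,0.0033,0.0042,0.2367,0,0,0],[0.4,0.0033,0.0042,0.2367,0,0,0],[0.83,0.0033,0.0042,0.2367,0,0,0],[0.83,0.0033,0.0042,0.2367,0,0,0],[0.83,0.0033,0.0042,0.2367,0,0,0],[0.83,0.0033,0.0042,0.2367,0,0,0]]'; python3 -m handwheel '[[0.83,0,0,-0.0667,0,0,0],[0.83,0,0,-0.15,0,0,0],[1,0,0,-0.2167,0,0,0],[1,0,0,-0.2417,0,0,0]]';  python3 -c "
from h import *
print(tool([.6604,-.0400,.235]).round(4))
p,d=snapshot('top');c=cv2.resize(p[80:300,230:460],None,fx=2,fy=2);cv2.imwrite('pics/t1.png',c[:,:,::-1])"
```

```text
clock: 5.1
tool_pos: [0.5949, -0.3963, 0.0946]
eef_rot: [0.978, 0.209, 0.001, 0.001]
contact_force: [0.3, -0.2, 0.6]
opening: 0.827
finger_force: 0.0
clock: 5.5
tool_pos: [0.5963, -0.3972, 0.2443]
eef_rot: [0.978, 0.209, 0.004, 0.003]
contact_force: [0.2, -0.6, 0.5]
opening: 0.985
finger_force: 0.0
[ 0.2042 -0.3     0.008 ]
```

View pics/t1.png

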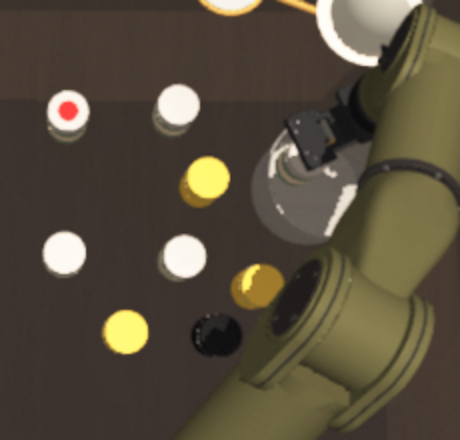

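The crop shows the five tins and look-alikes untouched. The first reject is inside the bin, partly hidden by the gripper at crop (300,165). Next is the second reject.

To row units: -0.3 m / 0.6 = -0.5, 0.204 m / 0.6 = 0.34.

```bash
python3 -m handwheel '[[1,0.34,-0.5,0,0,0,0],[1,0.34,-0.5,0,0,0,0],[1,0.34,-0.5,0,0,0,0],[1,0.34,-0.5,0,0,0,0],[1,0.34,-0.5,0,0,0,0],[1,0.34,-0.5,0,0,0,0],[1,0.34,-0.5,0,0,0,0],[1,0.34,-0.5,0.0167,0,0,0],[1,0.34,-0.5,0.0833,0,0,0],[1,0.34,-0.5,0.0833,0,0,0]]'; python3 -m handwheel '[[1,0,0,0,0,0,0]]'; python3 -c "
from h import *
print(tool([.6604,-.040,.055]).round(4))
p,d=snapshot('top');c=cv2.resize(p[80:300,230:460],None,fx=2,fy=2);cv2.imwrite('pics/t2.png',c[:,:,::-1])"
```

```text
clock: 6.55
tool_pos: [0.6535, -0.0386, 0.1827]
eef_rot: [0.978, 0.209, -0.005, -0.001]
contact_force: [-1.9, -0.1, -0.3]
opening: 1.0
finger_force: 0.0
clock: 6.65
tool_pos: [0.6568, -0.04, 0.1872]
eef_rot: [0.978, 0.208, -0.001, 0.0]
contact_force: [0.7, 0.4, 0.5]
opening: 0.997
finger_force: 0.0
[0.0037 0.0014 0.1321]
```

View pics/t2.png

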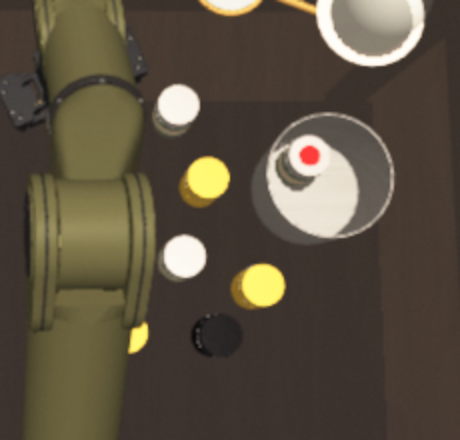

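The first reject stands upright in the bin, with its dot at crop (309,155), about full-image (384,157). I'll grasp the second.

To row units: 0.131 m / 0.6 = 0.2183, 0.129 m / 0.6 = 0.215.

```bash
python3 -m handwheel '[[1,0.005,0.0017,0.0667,0,0,0],[1,0.005,0.0017,0.15,0,0,0],[1,0.005,0.0017,0.215,0,0,0],[1,0.005,0.0017,0.2183,0,0,0],[1,0.005,0.0017,0.2183,0,0,0],[0.4,0.005,0.0017,0.2183,0,0,0],[0.4,0.005,0.0017,0.2183,0,0,0],[0.4,0.005,0.0017,0.2183,0,0,0],[0.4,0.005,0.0017,0.2183,0,0,0],[0.4,0.005,0.0017,0.2183,0,0,0]]' 25; python3 -m handwheel '[[0.4,0,0,-0.05,0,0,0],[0.4,0,0,-0.1167,0,0,0],[0.4,0,0,-0.2,0,0,0],[0.4,0,0,-0.2667,0,0,0],[0.4,0,0,-0.3083,0,0,0],[0.4,0,0,-0.3083,0,0,0]]' 25; python3 -c "
from h import *
print(plane('top',(384.5,157.5),.095))
print(tool([.556-.0365,-.411-.0164,.235]).round(4))"
```

```text
clock: 7.7
tool_pos: [0.6618, -0.0387, 0.0582]
eef_rot: [0.978, 0.209, 0.001, 0.001]
contact_force: [-0.1, -1.7, 6.9]
opening: 0.678
finger_force: 25.0
clock: 8.3
tool_pos: [0.6629, -0.0381, 0.2456]
eef_rot: [0.978, 0.209, 0.004, 0.001]
contact_force: [0.4, -0.1, -3.6]
opening: 0.673
finger_force: 25.0
[ 0.59266593 -0.39355149  0.095     ]
[-0.2899  0.2967  0.0095]
```

To row units: 0.296 m / 0.6 = 0.4933, -0.29 m / 0.6 = -0.4833.

```bash
python3 -m handwheel '[[0.4,-0.0417,0.0417,0,0,0,0],[0.4,-0.1,0.1,0,0,0,0],[0.4,-0.1583,0.1583,0,0,0,0],[0.4,-0.2167,0.2167,0,0,0,0],[0.4,-0.275,0.2783,0,0,0,0],[0.4,-0.3333,0.3383,0,0,0,0],[0.4,-0.3917,0.4,0,0,0,0],[0.4,-0.4417,0.45,0,0,0,0],[0.4,-0.475,0.4833,0,0,0,0],[0.4,-0.4833,0.4933,0,0,0,0]]'; python3 -m handwheel '[[0.4,0,0,0,0,0,0],[0.4,0,0,0,0,0,0]]'; python3 -c "
from h import *
print(tool([.556-.0365,-.411-.0164,.092]).round(4))"
```

```text
clock: 9.3
tool_pos: [0.5122, -0.4314, 0.2387]
eef_rot: [0.979, 0.205, -0.003, -0.0]
contact_force: [0.0, 0.5, -3.9]
opening: 0.673
finger_force: 25.0
clock: 9.5
tool_pos: [0.5177, -0.4242, 0.2403]
eef_rot: [0.978, 0.21, -0.0, -0.002]
contact_force: [0.2, 1.2, -2.0]
opening: 0.679
finger_force: 25.0
[0.0002 0.0041 0.1483]
```

To row units: 0.148 m / 0.6 = 0.2467, 0.145 m / 0.6 = 0.2417.

```bash
python3 -m handwheel '[[0.4,0,0.0033,0.0667,0,0,0],[0.4,0,0.0033,0.1333,0,0,0],[0.4,0,0.0033,0.2,0,0,0],[0.4,0,0.0033,0.2417,0,0,0],[0.4,0,0.0033,0.2467,0,0,0],[0.4,0,0.0033,0.2467,0,0,0],[0.83,0,0.0033,0.2467,0,0,0],[0.83,0,0.0033,0.2467,0,0,0],[0.83,0,0.0033,0.2467,0,0,0],[0.83,0,0.0033,0.2467,0,0,0]]'; python3 -m handwheel '[[0.83,0,0,-0.0667,0,0,0],[0.83,0,0,-0.15,0,0,0],[1,0,0,-0.2167,0,0,0],[1,0,0,-0.2417,0,0,0]]';  python3 -c "
from h import *
print(tool([.4450,-.2091,.18]).round(4))"
```

```text
clock: 10.5
tool_pos: [0.5183, -0.4292, 0.095]
eef_rot: [0.978, 0.209, 0.001, 0.001]
contact_force: [0.6, 0.2, 0.0]
opening: 0.831
finger_force: 0.0
clock: 10.9
tool_pos: [0.5198, -0.4303, 0.2444]
eef_rot: [0.978, 0.209, 0.003, 0.003]
contact_force: [0.3, -0.3, 0.5]
opening: 0.985
finger_force: 0.0
[ 0.0217 -0.233   0.0627]
```

To row units: -0.233 m / 0.6 = -0.3883, -0.23 m / 0.6 = -0.3833.

```bash
python3 -m handwheel '[[1,0.0333,-0.3833,0,0,0,0],[1,0.0333,-0.3833,0,0,0,0],[1,0.0333,-0.3833,0,0,0,0],[1,0.0333,-0.3833,0.0333,0,0,0],[1,0.0358,-0.3883,0.1,0,0,0],[1,0.0358,-0.3883,0.1,0,0,0],[1,0.0358,-0.3883,0.1,0,0,0],[1,0.0358,-0.3883,0.1,0,0,0]]'; python3 -c "
from h import *
print(tool([.445,-.2091,.05]).round(4))
p,d=snapshot('top');q,_=snapshot('scene');c=np.hstack([cv2.resize(p[110:230,340:460],(400,400)),cv2.resize(q[150:300,80:230],(400,400))]);cv2.imwrite('pics/t3.png',c[:,:,::-1])"
```

```text
clock: 11.7
tool_pos: [0.4436, -0.2092, 0.1796]
eef_rot: [0.978, 0.208, 0.001, 0.001]
contact_force: [-0.5, 0.3, 0.0]
opening: 1.001
finger_force: 0.0
[1.200e-03 1.000e-04 1.296e-01]
```

View pics/t3.png

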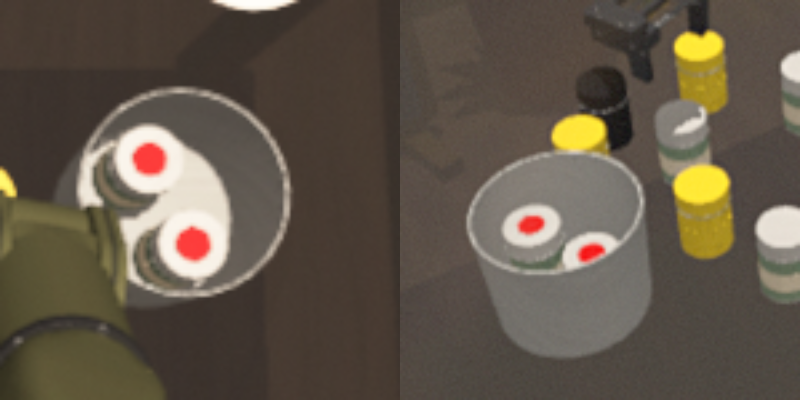

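Both rejects stand upright side by side in the bin (left-half dots at (150,158) and (192,243)). Now I'll heft the plain tins, starting with pC.

```bash
cat > heft.py <<'E'
from h import *
F=[];T=[]
for i in range(12):
    snapshot("top");s=get_state();F.append(s['contact_force']);T.append(s['joint_torque'][[1,3]])
print('heft F',np.mean(F,0).round(3),'sd',np.std(F,0).round(2),'T',np.mean(T,0).round(3),'op',round(s['opening'],3),'tcp',s['tool_pos'].round(4),'t',s['clock'])
E
python3 heft.py; python3 -m handwheel '[[1,0.0017,0,0.05,0,0,0],[1,0.0017,0,0.1167,0,0,0],[1,0.0017,0,0.1833,0,0,0],[1,0.0017,0,0.2167,0,0,0],[1,0.0017,0,0.2167,0,0,0],[0.5,0.0017,0,0.2167,0,0,0],[0.5,0.0017,0,0.2167,0,0,0],[0.5,0.0017,0,0.2167,0,0,0],[0.5,0.0017,0,0.2167,0,0,0]]' 20; python3 -m handwheel '[[0.5,0,0,-0.0167,0,0,0],[0.5,0,0,-0.05,0,0,0],[0.5,0,0,-0.0833,0,0,0],[0.5,0,0,-0.1,0,0,0],[0.5,0,0,-0.1,0,0,0],[0.5,0,0,-0.1,0,0,0],[0.5,0,0,-0.1,0,0,0]]'; python3 heft.py
```

```text
heft F [-0.292 -0.019  0.131] sd [0.35 0.47 0.37] T [-43.331  -9.614] op 0.999 tcp [ 0.4422 -0.2073  0.1787] t 12.4
clock: 13.3
tool_pos: [0.4444, -0.2079, 0.05]
eef_rot: [0.978, 0.209, 0.001, 0.001]
contact_force: [0.7, -1.4, 5.6]
opening: 0.693
finger_force: 20.0
clock: 14.0
tool_pos: [0.4425, -0.2066, 0.108]
eef_rot: [0.978, 0.209, -0.001, -0.0]
contact_force: [-1.0, 1.1, -3.8]
opening: 0.693
finger_force: 20.0
heft F [ 0.019  0.074 -3.268] sd [0.42 0.33 0.48] T [-47.563  -6.612] op 0.688 tcp [ 0.4431 -0.2069  0.1087] t 14.6
```

pC weighs about 3.4 N (0.35 kg). With a 0.37 kg maximum and an 80 g gap, it has to be the heaviest, so I'll set it back, place the others on the tray and come back for it.

To row units: 0.0597 m / 0.6 = 0.0995, 0.05 m / 0.6 = 0.0833.

```bash
python3 -m handwheel '[[0.5,0,0,0.025,0,0,0],[0.5,0,0,0.0583,0,0,0],[0.5,0,0,0.0833,0,0,0],[0.5,0,0,0.095,0,0,0],[0.5,0,0,0.0987,0,0,0],[0.5,0,0,0.0995,0,0,0],[0.5,0,0,0.0995,0,0,0]]';  python3 -m handwheel '[[0.75,0,0,0,0,0,0],[0.85,0,0,0,0,0,0],[1,0,0,0,0,0,0],[1,0,0,0,0,0,0],[1,0,0,-0.05,0,0,0],[1,0,0,-0.1167,0,0,0],[1,0,0,-0.2,0,0,0],[1,0,0,-0.25,0,0,0],[1,0,0,-0.25,0,0,0]]'; python3 -c "
from h import *
print(tool([.4497,-.0348,.18]).round(4))"
```

```text
clock: 15.3
tool_pos: [0.4426, -0.2066, 0.05]
eef_rot: [0.978, 0.209, -0.0, -0.0]
contact_force: [-1.8, 2.0, 4.8]
opening: 0.695
finger_force: 20.0
clock: 16.2
tool_pos: [0.4456, -0.2079, 0.2028]
eef_rot: [0.978, 0.209, 0.004, 0.002]
contact_force: [-0.2, 0.1, -0.6]
opening: 1.004
finger_force: 0.0
[ 0.0743 -0.1565  0.0223]
```

To row units: -0.157 m / 0.6 = -0.2617, 0.074 m / 0.6 = 0.1233.

```bash
python3 -m handwheel '[[1,0.1233,-0.2617,0,0,0,0],[1,0.1233,-0.2617,0,0,0,0],[1,0.1233,-0.2617,0,0,0,0],[1,0.1233,-0.2617,0.0333,0,0,0],[1,0.1233,-0.2617,0.0667,0,0,0],[1,0.1233,-0.2617,0.0667,0,0,0],[1,0.1233,-0.2617,0.0667,0,0,0]]'; python3 -c "
from h import *
print(tool([.4497,-.0348,.05]).round(4))"
```

```text
clock: 16.9
tool_pos: [0.4459, -0.0339, 0.1585]
eef_rot: [0.978, 0.209, -0.001, 0.0]
contact_force: [0.0, 0.7, -0.0]
opening: 0.998
finger_force: 0.0
[0.0033 0.0024 0.1085]
```

To row units: 0.108 m / 0.6 = 0.18, 0.1 m / 0.6 = 0.1667.

```bash
python3 -m handwheel '[[1,0.0033,0.0017,0.05,0,0,0],[1,0.0033,0.0017,0.1167,0,0,0],[1,0.0033,0.0017,0.1667,0,0,0],[1,0.0033,0.0017,0.18,0,0,0],[1,0.0033,0.0017,0.18,0,0,0],[0.5,0.0033,0.0017,0.18,0,0,0],[0.5,0.0033,0.0017,0.18,0,0,0],[0.5,0.0033,0.0017,0.18,0,0,0],[0.5,0.0033,0.0017,0.18,0,0,0]]' 20; python3 -m handwheel '[[0.5,0,0,-0.0167,0,0,0],[0.5,0,0,-0.05,0,0,0],[0.5,0,0,-0.1,0,0,0],[0.5,0,0,-0.1667,0,0,0],[0.5,0,0,-0.2,0,0,0],[0.5,0,0,-0.2083,0,0,0],[0.5,0,0,-0.2083,0,0,0]]'; python3 heft.py; python3 -c "
from h import *
print(tool([.45,.355,.17]).round(4))"
```

```text
clock: 17.8
tool_pos: [0.4495, -0.0338, 0.052]
eef_rot: [0.978, 0.209, 0.001, 0.0]
contact_force: [0.1, -1.5, 7.5]
opening: 0.686
finger_force: 20.0
clock: 18.5
tool_pos: [0.4487, -0.0335, 0.1766]
eef_rot: [0.978, 0.209, 0.001, 0.0]
contact_force: [-0.5, -0.3, -1.8]
opening: 0.684
finger_force: 20.0
heft F [-0.087 -0.058 -2.146] sd [0.5  0.5  0.56] T [-41.745  -8.439] op 0.687 tcp [ 0.4487 -0.0335  0.1758] t 19.1
[ 0.1599 -0.354   0.0058]
```

To row units: -0.354 m / 0.6 = -0.59, 0.16 m / 0.6 = 0.2667.

```bash
python3 -m handwheel '[[0.5,0.0133,-0.03,0,0,0,0],[0.5,0.0367,-0.0833,0,0,0,0],[0.5,0.0667,-0.15,0,0,0,0],[0.5,0.1,-0.2233,0,0,0,0],[0.5,0.1333,-0.2967,0,0,0,0],[0.5,0.1667,-0.37,0,0,0,0],[0.5,0.2,-0.4433,0,0,0,0],[0.5,0.2333,-0.5167,0,0,0,0],[0.5,0.2567,-0.5683,0,0,0,0],[0.5,0.2667,-0.59,0,0,0,0]]'; python3 -m handwheel '[[0.5,0,0,0.0333,0,0,0],[0.5,0,0,0.0833,0,0,0],[0.5,0,0,0.1333,0,0,0],[0.5,0,0,0.1333,0,0,0],[0.5,0,0,0.1333,0,0,0],[0.5,0,0,0.1333,0,0,0]]'; python3 -c "
from h import *
s=[];
for i in range(3): snapshot('top');s.append(get_state()['tool_pos'])
print(np.mean(s,0),tool([.45,.355,.0625]).round(4))"
```

```text
clock: 20.1
tool_pos: [0.4489, 0.3601, 0.1759]
eef_rot: [0.977, 0.212, 0.0, -0.002]
contact_force: [0.0, 0.9, -2.2]
opening: 0.69
finger_force: 20.0
clock: 20.7
tool_pos: [0.4513, 0.3551, 0.0975]
eef_rot: [0.978, 0.208, 0.001, -0.0]
contact_force: [-0.3, 0.1, -1.8]
opening: 0.689
finger_force: 20.0
[0.4511581  0.35539514 0.09754799] [-0.0012  0.      0.0349]
```

To row units: 0.0355 m / 0.6 = 0.0592, 0.034 m / 0.6 = 0.0567.

```bash
python3 -m handwheel '[[0.5,0,0,0.025,0,0,0],[0.5,0,0,0.045,0,0,0],[0.5,0,0,0.0533,0,0,0],[0.5,0,0,0.0567,0,0,0],[0.5,0,0,0.0592,0,0,0],[0.5,0,0,0.0592,0,0,0],[0.5,0,0,0.0592,0,0,0]]'; python3 heft.py
```

```text
clock: 21.55
tool_pos: [0.4496, 0.3547, 0.0621]
eef_rot: [0.978, 0.209, -0.0, 0.0]
contact_force: [-2.4, -3.2, 10.1]
opening: 0.683
finger_force: 20.0
heft F [-3.607 -2.165 10.264] sd [0.42 0.5  0.53] T [-48.553  -9.157] op 0.684 tcp [0.4496 0.3546 0.062 ] t 22.15
```

In firm contact with the tray floor, so release and go to pA.

```bash
python3 -m handwheel '[[0.5,0,0,-0.0017,0,0,0],[0.75,0,0,-0.0017,0,0,0],[0.9,0,0,-0.0017,0,0,0],[1,0,0,-0.0017,0,0,0],[1,0,0,-0.05,0,0,0],[1,0,0,-0.1167,0,0,0],[1,0,0,-0.2,0,0,0],[1,0,0,-0.2667,0,0,0],[1,0,0,-0.2667,0,0,0]]'; python3 -c "
from h import *
print(tool([.6703,-.2036,.22]).round(4))"
```

```text
clock: 23.05
tool_pos: [0.4532, 0.3574, 0.226]
eef_rot: [0.978, 0.209, 0.005, -0.003]
contact_force: [0.1, 0.6, 0.4]
opening: 1.001
finger_force: 0.0
[-0.0308  0.6008  0.0037]
```

To row units: 0.6 m / 0.6 = 1, -0.031 m / 0.6 = -0.0517.

```bash
python3 -m handwheel '[[1,-0.0517,1,0,0,0,0],[1,-0.0517,1,0,0,0,0],[1,-0.0517,1,0,0,0,0],[1,-0.0517,1,0,0,0,0],[1,-0.0517,1,0,0,0,0],[1,-0.0517,1,0,0,0,0],[1,-0.0517,1,0,0,0,0],[1,-0.0517,1,0,0,0,0],[1,-0.0517,1,0,0,0,0],[1,-0.0517,1,0,0,0,0]]';  python3 -c "
from h import *
print(tool([.6703,-.2036,.16]).round(4))"
```

```text
clock: 24.05
tool_pos: [0.6306, -0.1133, 0.2195]
eef_rot: [0.978, 0.209, -0.001, -0.0]
contact_force: [2.0, 0.9, -0.6]
opening: 1.0
finger_force: 0.0
[-0.0006  0.0987  0.0594]
```

To row units: 0.0985 m / 0.6 = 0.1642, 0.09 m / 0.6 = 0.15.

```bash
python3 -m handwheel '[[1,-0.0017,0.0833,0,0,0,0],[1,-0.0017,0.15,0,0,0,0],[1,-0.0017,0.1642,0.05,0,0,0],[1,-0.0017,0.1642,0.1,0,0,0],[1,-0.0017,0.1642,0.1,0,0,0],[1,-0.0017,0.1642,0.1,0,0,0]]';  python3 -c "
from h import *
snapshot('top');print(tool([.6703,-.2036,.05]).round(4))"
```

```text
clock: 24.65
tool_pos: [0.6695, -0.201, 0.1598]
eef_rot: [0.978, 0.209, -0.001, -0.001]
contact_force: [-0.8, 0.3, 0.8]
opening: 0.996
finger_force: 0.0
[-0.0014  0.0021  0.1112]
```

To row units: 0.11 m / 0.6 = 0.1833, 0.1 m / 0.6 = 0.1667.

```bash
python3 -m handwheel '[[1,-0.0017,0.0025,0.05,0,0,0],[1,-0.0017,0.0025,0.1167,0,0,0],[1,-0.0017,0.0025,0.1667,0,0,0],[1,-0.0017,0.0025,0.1833,0,0,0],[1,-0.0017,0.0025,0.1833,0,0,0],[0.5,-0.0017,0.0025,0.1833,0,0,0],[0.5,-0.0017,0.0025,0.1833,0,0,0],[0.5,-0.0017,0.0025,0.1833,0,0,0],[0.5,-0.0017,0.0025,0.1833,0,0,0]]' 20; python3 -m handwheel '[[0.5,0,0,-0.0167,0,0,0],[0.5,0,0,-0.05,0,0,0],[0.5,0,0,-0.1,0,0,0],[0.5,0,0,-0.1667,0,0,0],[0.5,0,0,-0.2333,0,0,0],[0.5,0,0,-0.275,0,0,0],[0.5,0,0,-0.2833,0,0,0],[0.5,0,0,-0.2833,0,0,0]]'; python3 heft.py; python3 -c "
from h import *
print(tool([.45,.235,.2]).round(4))"
```

```text
clock: 25.6
tool_pos: [0.6705, -0.2037, 0.0519]
eef_rot: [0.978, 0.209, 0.001, 0.001]
contact_force: [-1.2, -0.2, 4.3]
opening: 0.687
finger_force: 20.0
clock: 26.4
tool_pos: [0.6697, -0.2034, 0.2212]
eef_rot: [0.978, 0.209, 0.0, 0.0]
contact_force: [-0.2, -0.2, -1.8]
opening: 0.675
finger_force: 20.0
heft F [-0.147  0.127 -1.382] sd [0.46 0.44 0.39] T [-60.678 -17.114] op 0.681 tcp [ 0.6696 -0.2034  0.2203] t 27.0
[-0.0214 -0.4898  0.0204]
```

To row units: -0.42 m / 0.6 = -0.7, -0.375 m / 0.6 = -0.625.

```bash
python3 -m handwheel '[[0.5,-0.0017,-0.0333,0,0,0,0],[0.5,-0.005,-0.1,0,0,0,0],[0.5,-0.0083,-0.175,0,0,0,0],[0.5,-0.0117,-0.25,0,0,0,0],[0.5,-0.015,-0.325,0,0,0,0],[0.5,-0.0183,-0.4,0,0,0,0],[0.5,-0.0217,-0.475,0,0,0,0],[0.5,-0.025,-0.55,0,0,0,0],[0.5,-0.0283,-0.625,0,0,0,0],[0.5,-0.0317,-0.7,0,0,0,0]]'; python3 -m handwheel '[[0.5,-0.0017,-0.0667,0,0,0,0],[0.5,-0.0033,-0.1,0.0167,0,0,0],[0.5,-0.0042,-0.1167,0.0833,0,0,0],[0.5,-0.0042,-0.1167,0.15,0,0,0],[0.5,-0.0042,-0.1167,0.2,0,0,0],[0.5,-0.0042,-0.1167,0.2,0,0,0],[0.5,-0.0042,-0.1167,0.2,0,0,0]]'; python3 -c "
from h import *
s=[];
for i in range(3): snapshot('top');s.append(get_state()['tool_pos'])
print(np.mean(s,0),tool([.45,.235,.0622]).round(4))"
```

```text
clock: 28.0
tool_pos: [0.4801, 0.1739, 0.2209]
eef_rot: [0.978, 0.209, 0.001, -0.0]
contact_force: [0.4, 1.2, -1.7]
opening: 0.686
finger_force: 20.0
clock: 28.7
tool_pos: [0.4502, 0.2352, 0.1009]
eef_rot: [0.978, 0.209, 0.0, 0.0]
contact_force: [0.1, -0.2, -1.3]
opening: 0.683
finger_force: 20.0
[0.45103465 0.23558178 0.10201917] [-0.0015  0.0001  0.04  ]
```

To row units: 0.0395 m / 0.6 = 0.0658, 0.0385 m / 0.6 = 0.0642.

```bash
python3 -m handwheel '[[0.5,0,0,0.025,0,0,0],[0.5,0,0,0.05,0,0,0],[0.5,0,0,0.06,0,0,0],[0.5,0,0,0.0642,0,0,0],[0.5,0,0,0.0658,0,0,0],[0.5,0,0,0.0658,0,0,0],[0.5,0,0,0.0658,0,0,0]]'
```

```text
clock: 29.55
tool_pos: [0.4503, 0.2353, 0.0618]
eef_rot: [0.978, 0.209, 0.001, -0.0]
contact_force: [-1.2, -0.0, 4.6]
opening: 0.681
finger_force: 20.0
```

To row units: -0.14 m / 0.6 = -0.2333, -0.12 m / 0.6 = -0.2.

```bash
python3 -m handwheel '[[0.75,0,0,0,0,0,0],[0.9,0,0,0,0,0,0],[1,0,0,0,0,0,0],[1,0,0,0,0,0,0],[1,0,0,-0.05,0,0,0],[1,0,0,-0.1167,0,0,0],[1,0,0,-0.2,0,0,0],[1,0,0,-0.2333,0,0,0],[1,0,0,-0.2333,0,0,0]]'; python3 -c "
from h import *
p,_=snapshot('top');e,_=lid(p,(322,208),14);print(e,plane('top',e,.09));print(tool([.445,-.209,.2]).round(4))"
```

```text
clock: 30.45
tool_pos: [0.4516, 0.236, 0.204]
eef_rot: [0.978, 0.209, 0.003, -0.001]
contact_force: [0.2, -0.0, -0.1]
opening: 1.0
finger_force: 0.0
(320.79498291015625, 208.59121704101562) [ 0.4423974  -0.20489554  0.09      ]
[-0.1865  0.4034  0.0014]
```

To row units: 0.4 m / 0.6 = 0.6667, -0.187 m / 0.6 = -0.3117.

```bash
python3 -m handwheel '[[1,-0.3117,0.6667,0,0,0,0],[1,-0.3117,0.6667,0,0,0,0],[1,-0.3117,0.6667,0,0,0,0],[1,-0.3117,0.6667,0,0,0,0],[1,-0.3117,0.6667,0,0,0,0],[1,-0.3117,0.6667,0,0,0,0],[1,-0.3117,0.6667,0,0,0,0],[1,-0.3117,0.6667,0,0,0,0],[1,-0.3117,0.6667,0,0,0,0],[1,-0.3117,0.6667,0.0667,0,0,0]]'; python3 -m handwheel '[[1,0,0,0,0,0,0],[1,0,0,0,0,0,0]]';  python3 -c "
from h import *
p,_=snapshot('top');q,_=snapshot('scene');print(tool([.443,-.206,.05]).round(4))
c=np.hstack([cv2.resize(p[100:250,80:230],(400,400)),cv2.resize(q[120:240,260:400],(400,400))]);cv2.imwrite('pics/t4.png',c[:,:,::-1])"
```

```text
clock: 31.5
tool_pos: [0.4436, -0.2153, 0.1621]
eef_rot: [0.979, 0.203, 0.003, 0.004]
contact_force: [0.6, -1.1, -0.2]
opening: 1.001
finger_force: 0.0
clock: 31.7
tool_pos: [0.4413, -0.2049, 0.1599]
eef_rot: [0.978, 0.21, -0.002, -0.002]
contact_force: [-0.1, 1.0, 0.2]
opening: 1.001
finger_force: 0.0
[-0.0005  0.001   0.1115]
```

View pics/t4.png

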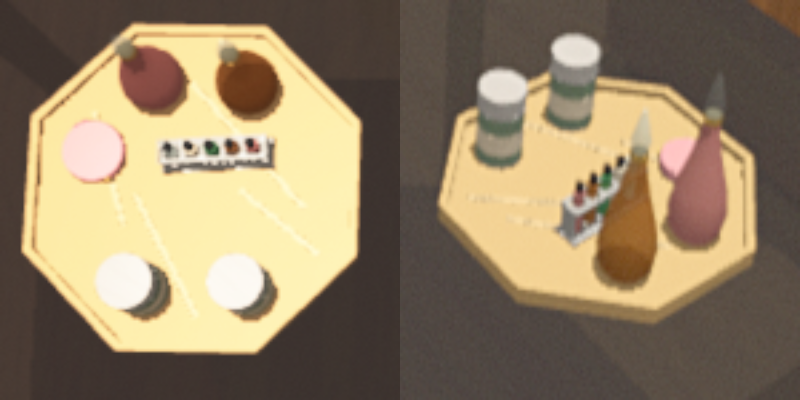

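Both lighter tins stand upright inside the lip on the tray (left-half lids at (127,282) and (238,282)), and the bottles, compact and vial stand are undisturbed. Now I'll pick up the heaviest.

To row units: 0.109 m / 0.6 = 0.1817, 0.1 m / 0.6 = 0.1667.

```bash
python3 -m handwheel '[[1,0,0.0008,0.05,0,0,0],[1,0,0.0008,0.1167,0,0,0],[1,0,0.0008,0.1667,0,0,0],[1,0,0.0008,0.1817,0,0,0],[1,0,0.0008,0.1817,0,0,0],[0.5,0,0.0008,0.1817,0,0,0],[0.5,0,0.0008,0.1817,0,0,0],[0.5,0,0.0008,0.1817,0,0,0],[0.5,0,0.0008,0.1817,0,0,0]]' 25; python3 -m handwheel '[[0.5,0,0,-0.0167,0,0,0],[0.5,0,0,-0.05,0,0,0],[0.5,0,0,-0.1,0,0,0],[0.5,0,0,-0.1667,0,0,0],[0.5,0,0,-0.2333,0,0,0],[0.5,0,0,-0.3,0,0,0],[0.5,0,0,-0.3333,0,0,0],[0.5,0,0,-0.3417,0,0,0],[0.5,0,0,-0.3417,0,0,0],[0.5,0,0,-0.3417,0,0,0]]'; python3 -m handwheel '[[0.5,0,0,0,0,0,0],[0.5,0,0,0,0,0,0],[0.5,0,0,0,0,0,0],[0.5,0,0,0,0,0,0],[0.5,0,0,0,0,0,0]]'; python3 heft.py; python3 -c "
from h import *
p,_=snapshot('top');q,_=snapshot('scene')
c=np.hstack([cv2.resize(p[80:280,80:460],(400,210)),cv2.resize(q[100:310,80:400],(400,210))]);cv2.imwrite('pics/t5.png',c[:,:,::-1]);print(get_state()['qd'].round(3))"
```

```text
clock: 32.7
tool_pos: [0.4432, -0.207, 0.053]
eef_rot: [0.978, 0.209, 0.001, 0.0]
contact_force: [-0.3, 1.4, 8.7]
opening: 0.692
finger_force: 25.0
clock: 33.7
tool_pos: [0.4416, -0.2065, 0.2558]
eef_rot: [0.978, 0.209, -0.001, -0.001]
contact_force: [0.3, 0.4, -3.4]
opening: 0.695
finger_force: 25.0
clock: 34.2
tool_pos: [0.4427, -0.2068, 0.2569]
eef_rot: [0.978, 0.209, -0.0, -0.0]
contact_force: [0.5, 0.1, -3.2]
opening: 0.691
finger_force: 25.0
heft F [-0.105  0.087 -3.439] sd [0.56 0.45 0.52] T [-42.114 -13.744] op 0.695 tcp [ 0.4428 -0.2069  0.257 ] t 34.8
[-0.001 -0.     0.    -0.    -0.001  0.002  0.002]
```

View pics/t5.png

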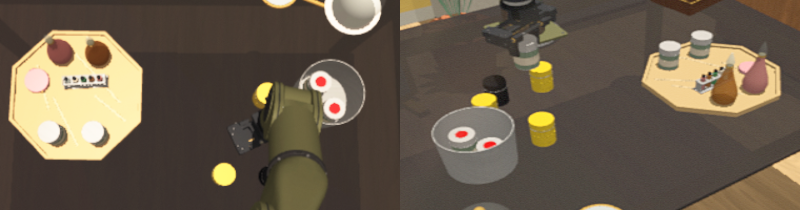

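The heaviest tin is held upright at right-half (527,52), with its base about 0.20 m up. The rejects are in the bin and the two lighter tins stand on the tray, so I'm handing in.

```bash
python3 -c "
from plant import *
print(finish_job())"
```

```text
the job is handed in; nothing more can be done
None
```

I handed the job in at about 35 s: both red-dotted tins are in the bin, the two lighter plain tins (about 2.1 N and 1.4 N) stand upright on the tray, and the heaviest (about 3.4 N) is held upright and still with its base about 20 cm up; no verdict was returned.

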